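Show the notched end of a circuit board to the label reader

TASK

Pick the small brittle circuit board off its rest gently, without squeezing it hard or dropping it, and find its label end, the end with the small notch cut out of one corner. Hold the board up at the label reader like a page on a reading desk: printed face up, notched end uppermost and pointing straight away from the reader, sloping down towards the lens at about 35 degrees, with the label 15 cm above the middle of the reader's black pad. Finish while holding it still there, off every support, and leave the reel, the jar and the screwdriver where they are.

Things in the scene. Friction and masses are not known exactly. Their poses are not given: they have to be found in the camera images.
- board: yellow circuit board, 130 x 52 x 5 mm, 42 to 78 g, lying level on the rest, printed face up, any yaw. Origin: centre of its underside; x along its length to the notched (label) end, z out of the printed face. Notch: 14 x 16 mm, at the +x, +y corner. Both ends bear like white fields. Brittle: grip its long edges near the middle with about 20 N; it cracks when both finger forces together pass 110 N
- label (a point): the label: middle of the white print field at the notched end, on the printed face (board frame: 44, 0, 5 mm)
- plain_end (a point): middle of the white print field at the other end, without notch (board frame: -44, 0, 5 mm)
- rest: fixed low rail under the board, 32 mm high: dark steel foot 80 x 44 x 6 mm, a rail, and a black rubber top 84 x 22 mm (x, y), so the board's long edges overhang 15 mm a side. Origin: centre of its underside, on the bench; x along the rail. The board lies along it within 7 degrees and 6 mm of its middle
- reader: fixed grey label reader: camera head on a post, 150 mm high, on a base plate 90 x 300 x 4 mm. Origin on the bench; it looks along its own -y (robot's right, within 17 degrees); lens front at y = -10 mm, 128 mm up; base from y = -250 to +50 mm. Black square pad, 84 mm, with a white cross, centred at y = -180 mm, top 6 mm above the bench
- spot (a point): where the label is to be held: 150 mm above the bench over the middle of the reader's black pad (reader frame: 0, -180, 150 mm); its axes are the reader's
- reel: steel-coloured solder reel standing on its flange, 64 mm across, 44 mm high, origin under its centre; bystander
- flux_jar: small amber jar with a white cap, 52 mm across, 55 mm high, origin under its centre; bystander
- driver: screwdriver with blue handle, 170 mm long, lying on the bench to the robot's side of the work, origin under its middle; bystander
Things that resemble listed ones, but are neither listed nor needed, are in the scene too. There is more than one size of the board; the one meant has the size given above.

How it is judged:
On the way:
1. the board is in the fingers, lifted clear of the rest (contact force between the fingers and board above 1 N and contact force between board and rest below 0.05 N and height (world z) of board above 0.05 m), for 0.2 s.
At the end, for the whole second after the job is handed in: Held still by the fingers, off rest and reader: label within 35 mm sideways and in height of the spot 150 mm over the pad; printed face up; length sloping 20 to 50 deg, notched end up and away from the reader; width level and square to the view within 20 deg (contact force between the fingers and board above 1 N and horizontal distance between label and spot below 0.035 m and z of label in the frame of spot between -0.035 and 0.035 m and angle between board's own x axis and vertical between 0.7 and 1.22 rad and angle between board's own z axis and vertical below 0.95 rad and angle between the y axis of board and the x axis of reader, either way round below 0.35 rad and y of plain_end in the frame of reader above -0.18 m and contact force between board and rest below 0.05 N and contact force between board and reader below 0.05 N and linear speed of board below 0.02 m/s and angular speed of board below 0.2 rad/s); the arm keeps its last pose, push and grip.
It fails at once if the board is squeezed or struck by the fingers with more than 110 N in all (contact force between the fingers and board above 110 N).
It fails at once if the board is dropped to the bench (height (world z) of board below 0.02 m).
It fails at once if the reel, jar or screwdriver is pushed more than 20 mm (distance of any of reel, flux_jar, driver from where it was at the start of the episode above 0.02 m).
It also fails if it takes over 32 s, if anything falls off the work surface, if the arm or the gripper's body presses on something with over 40 N, if the wrist force passes 120 N, or if a joint passes its speed limit or range.

ROBOT

A 6-joint arm with a two-finger parallel gripper is mounted at the origin on the work surface. World frame = base frame: x ahead of the robot, y to its left, z up, the work surface at z = 0. Lengths are in m, angles in rad, forces in N, time in s.
With the tool pointing down it reaches from about 0.325 to 0.925 m from the base axis. Payload 3.1 kg.
Tool frame: the origin (TCP) lies between the finger pads; the fingertips stand 22 mm ahead of it and the grasp point (between the pads) lies 3 mm ahead of it (tip_extent is the z of the fingertips in the tool frame, in m); z points along the fingers, y is the line along which they close (so a half turn about z gives the same grasp; the last joint's range is limited). The gripper opens to 85 mm and grips with 20 to 120 N. Pads are 22 mm wide; open, the fingers measure 114 mm over their backs; the gripper's body (76 mm by 85 mm) begins 54 mm behind the grasp point. The pads swing forward as they close: fully open they stand 13 mm farther back than shut.
Start: joints at [1.044, 0.217, 1.613, -0, 1.311, -0.112], TCP at [0.252, 0.572, 0.253] pointing down, gripper open.
Joint ranges: [-2.75, 2.75], [-0.78, 2.1], [0.31, 2.55], [-1.13, 4.27], [0.13, 2.63], [-2.58, 2.58]. Speed limits (rad/s): [2.79, 2.79, 3.14, 3.14, 3.14, 3.14].

INTERFACE

Orientations are given as a unit quaternion [w, x, y, z].
In Python, from plant import observe, get_image, camera_params, job_done, tip_extent gives the robot as it stands. The module is installed in compiled form; this text tells all that it offers.
- The arm moves only by the shell command python3 -m pendant 'ROWS' [OPENING]. ROWS is a JSON object of lists of equal length, an entry for each row: "travel": the shift along the tool's x, y, z in mm, a list of three; "roll": the turn about the tool's z in rad. A call has 1 to 5 rows; each row shifts and turns the commanded pose from where the row before left it, along the tool's axes as they then stand; what a row does not reach is not made up. A row lasts 1/8 s, in which the tool goes at most 62.5 mm and 10.7 degrees, less where a joint would pass 70% of its speed; a pose out of reach is approached as far as the arm can. A call is refused whole if a number of a shift passes 62.5 or a number of a turn 0.188, either way. A call with a gripper value outside its range is refused whole. OPENING is the closure in counts, from 0 (fully open) to 255 (shut), set as the call begins (- or left out, the last holds). The fingers move at their own pace and stop on an object; the grip force is fixed at half the most. Time passes only in rows, so rows that do not move let the fingers close. It gives the time, the measured TCP pose, the force, the opening and the grip force at its end, in the units of the state.
- observe(): the state, without advancing time (a new reading comes with each control period).
- get_image(name): name is "side" or "top"; returns the picture (480x640x3 uint8, blue, green, red); there is no depth.
- camera_params(name): a dict with "vertical_fov" (degrees; the focal length in pixels is half the picture's height over the tangent of half this angle, whatever the lens; pixels are square), "cx", "cy" (the principal point, pixels), "extrinsics" (4x4, takes a point from camera to world coordinates). Camera axes: x right, y up, looking along -z (the intrinsics and any distortion apply to the point x, -y, -z); pixel columns grow to the right and rows downward; lengths in m; the calibration is good to about 2 mm. A picture is of the moment at which its call begins. camera_params takes no time and is no camera call.
- job_done(): hands the job in; it is judged then, once.
The state is a dict: "time_s": time; "q": joint angles; "qvel": joint speeds; "effort": joint torques, N m; "tool_pos": TCP position; "eef_rot": TCP orientation; "wrist_force": force on the tool from outside, world axes, zero at the start; "ft_torque": the same for the moment, N m; "finger_gap": opening from 0.0 (shut) to 1.0 (fully open); "grip_force": force on a finger pad.
Only numpy, scipy, OpenCV 4.12 (cv2) and the standard library are available. Lean on these libraries where they do the work, as an engineer would, in place of code of your own. Each camera call takes 0.05 s, during which the arm holds its last target. There are 200 camera calls.

## Working session

There is one attempt and no reset: what is moved stays moved. The work goes in short steps, Python scripts to look and compute and a shell command to move; the robot and the scene stay as the last step left them, time stands still between calls to the robot, and variables do not carry over. Pictures are saved under pics/ and viewed, at most 10 in all, crops included, and the job is handed in when it is done.

```bash
mkdir -p pics
python3 - <<'E'
from plant import *
import cv2,numpy as np
for n in("side","top"):
    cv2.imwrite(f"pics/{n}0.png",get_image(n)); p=camera_params(n); print(n,p)
print(observe(),tip_extent)
E
```

```text
side {'vertical_fov': 54.75352560439438, 'cx': 316.4468502426516, 'cy': 229.91366116210995, 'extrinsics': array([[ 0.83736089,  0.29403028, -0.46083937,  0.1116862 ],
       [-0.54643273,  0.42642548, -0.72081384, -0.71808183],
       [-0.01542745,  0.85539903,  0.51773979,  0.62004662],
       [ 0.        ,  0.        ,  0.        ,  1.        ]])}
top {'vertical_fov': 51.08401088626067, 'cx': 316.99638645740856, 'cy': 237.62776269104623, 'extrinsics': array([[-0.00286596,  0.99312677, -0.11700857,  0.42358085],
       [-0.99998073, -0.00349065, -0.00513428,  0.00378354],
       [-0.00550743,  0.1169916 ,  0.99311763,  1.37440005],
       [ 0.        ,  0.        ,  0.        ,  1.        ]])}
{'time_s': 0.1, 'q': array([ 1.04378860e+00,  2.17695718e-01,  1.61482764e+00, -1.45722290e-05,
        1.31126871e+00, -1.12211803e-01]), 'qvel': array([-0.00133064, -0.00129149, -0.00163545,  0.00011456,  0.00241053,
       -0.00101937]), 'effort': array([-2.34567451e-04, -3.98076797e+01, -3.04970348e+01, -9.28936356e-05,
        4.19381890e-03,  2.04027754e-05]), 'tool_pos': array([0.25151187, 0.57139301, 0.25206005]), 'eef_rot': array([-3.38839835e-04,  2.05912363e-01,  9.78569818e-01, -1.04622680e-03]), 'wrist_force': array([ 0.11235021, -0.09471767,  0.55533975]), 'ft_torque': array([0.01820932, 0.01790676, 0.02474204]), 'grip_force': 0.0, 'finger_gap': 0.9972197478870233} 0.022
```

View pics/top0.png

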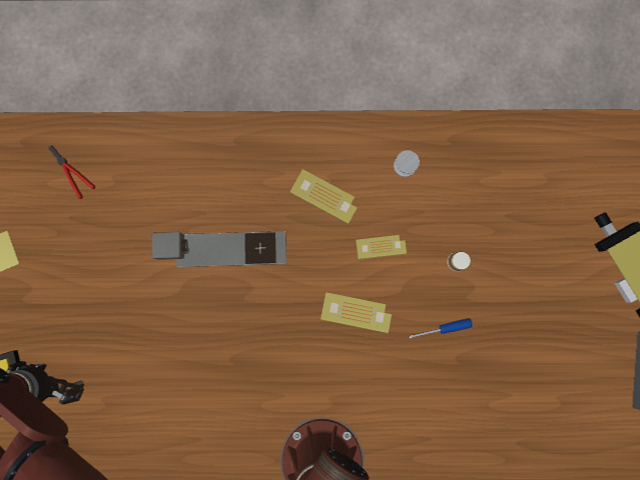

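View pics/side0.png

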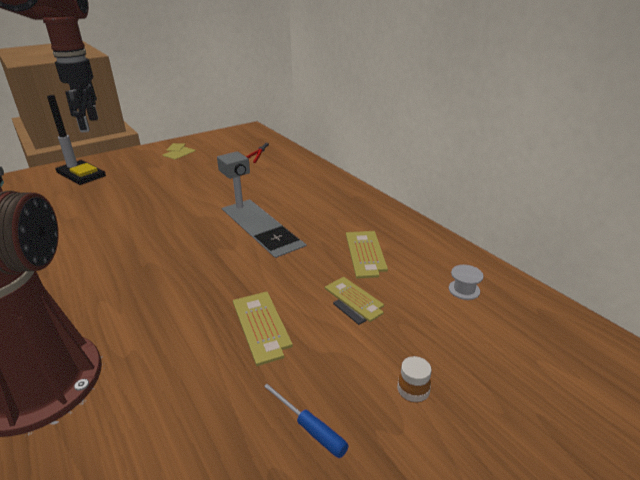

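The top view shows three yellow boards. (381,247) is about 50 px long (about 130 mm) and sits on the dark rest in the side view at (355,298). (323,196) and (357,312) are larger and lie on the bench. There is also yellow scrap at (5,250) and on the right edge. I choose (381,247). The reader pad cross is at top (260,248), reel (406,163), jar (459,261), driver (440,329). Next I measure and check with a close crop.

```bash
cat > h.py <<'E'
from plant import *
import cv2,numpy as np
def ray(n,u,v):
    p=camera_params(n);E=p['extrinsics'];f=240/np.tan(np.radians(p['vertical_fov'])/2)
    d=E[:3,:3]@np.array([(u-p['cx'])/f,-(v-p['cy'])/f,-1]);return E[:3,3],d/np.linalg.norm(d)
def plane(n,u,v,z):
    o,d=ray(n,u,v);return o+d*(z-o[2])/d[2]
def proj(n,P):
    p=camera_params(n);E=p['extrinsics'];f=240/np.tan(np.radians(p['vertical_fov'])/2)
    c=E[:3,:3].T@(np.array(P)-E[:3,3]);return np.array([p['cx']-f*c[0]/c[2],p['cy']+f*c[1]/c[2]])
def two(a,b):
    o1,d1=ray("top",*a);o2,d2=ray("side",*b)
    s=np.linalg.lstsq(np.c_[d1,-d2],o2-o1,rcond=None)[0];A=o1+s[0]*d1;B=o2+s[1]*d2
    return (A+B)/2,np.linalg.norm(A-B)
def yellow(im,x0,y0,x1,y1):
    h=cv2.cvtColor(im,cv2.COLOR_BGR2HSV);m=cv2.inRange(h,(23,60,90),(36,255,255))
    k=np.zeros_like(m);k[y0:y1,x0:x1]=m[y0:y1,x0:x1]
    c=max(cv2.findContours(k,cv2.RETR_EXTERNAL,cv2.CHAIN_APPROX_NONE)[0],key=cv2.contourArea);return c
E
python3 - <<'E'
from h import *
t=cv2.imread("pics/top0.png");s=cv2.imread("pics/side0.png")
c=yellow(t,350,230,412,264)
P=np.array([plane("top",*q[0],.037)[:2] for q in c])
r=cv2.minAreaRect((P*1000).astype(np.float32));print("board top",r)
(a),b=cv2.minAreaRect(c)[0],cv2.minAreaRect(yellow(s,320,275,385,322))[0]
print(two(a,b))
# pad
def dark(im,x0,y0,x1,y1,th=60):
    g=im.max(2);k=np.zeros_like(g);k[y0:y1,x0:x1]=(g[y0:y1,x0:x1]<th)*255
    return max(cv2.findContours(k,cv2.RETR_EXTERNAL,cv2.CHAIN_APPROX_NONE)[0],key=cv2.contourArea)
c=dark(t,235,225,285,272)
P=np.array([plane("top",*q[0],.006)[:2] for q in c]);print("pad",cv2.minAreaRect((P*1000).astype(np.float32)))
c2=dark(s,250,220,310,255)
P=np.array([plane("side",*q[0],.006)[:2] for q in c2]);print("pad side",cv2.minAreaRect((P*1000).astype(np.float32)))
for n,u,v,z in(("top",260,248,.006),("side",277,238,.006),("top",406,163,.044),("side",467,274,.044),("top",460,261,.055),("side",416,367,.055),("top",178,249,.004),("top",286,247,.004)):print(n,u,v,plane(n,u,v,z))
A=cv2.resize(t[215:275,340:420],(640,480),interpolation=3)
B=cv2.resize(s[265:335,315:395],(640,560),interpolation=3)
A=cv2.resize(A,(390,300));B=cv2.resize(B,(390,341));o=np.zeros((341,790,3),np.uint8);o[:300,:390]=A;o[:,400:]=B
cv2.imwrite("pics/crop.png",o)
E
```

```text
board top ((557.4697265625, -159.85629272460938), (51.3319091796875, 129.61080932617188), 6.340735912322998)
(array([ 0.5569797 , -0.15996036,  0.03305553]), np.float64(0.001957961846890966))
pad ((557.3585205078125, 165.80783081054688), (82.59329986572266, 79.19937133789062), 0.7840482592582703)
pad side ((555.2128295898438, 163.54718017578125), (83.08970642089844, 84.37750244140625), 1.5151216983795166)
top 260 248 [0.55675159 0.16703348 0.006     ]
side 277 238 [0.55595666 0.16006229 0.006     ]
top 406 163 [ 0.78328308 -0.23131984  0.044     ]
side 467 274 [ 0.78381094 -0.23869678  0.044     ]
top 460 261 [ 0.51589353 -0.36486063  0.055     ]
side 416 367 [ 0.5158971  -0.36965984  0.055     ]
top 178 249 [0.55495496 0.39243359 0.004     ]
top 286 247 [0.55945852 0.09595056 0.004     ]
```

View pics/crop.png

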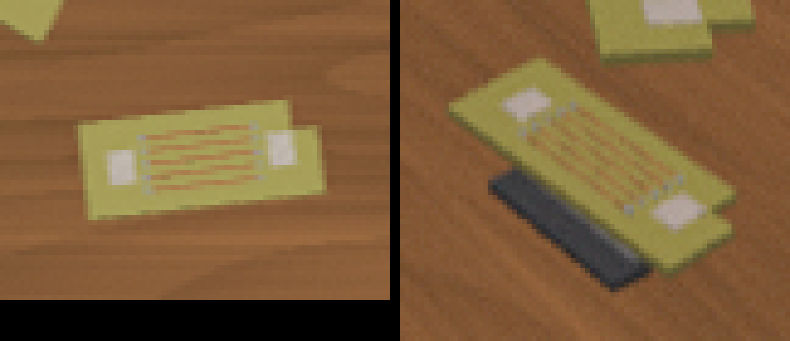

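The crop confirms a 130 x 51 mm board on the black rail. The notch is at the right end (crop 305,115), the upper corner, so board x points to world -y and board y to world +x, which is consistent. Centre is about (0.557, -0.160), with the top surface measured at about 0.033–0.037. The moves offer no tilt, so I'll have to pivot the board between the fingers by pressing it on something fixed, such as the reader head top. First step: turn the tool by +1.045 rad.

```bash
cat >> h.py <<'E'
from scipy.spatial.transform import Rotation as Ro
def go(x,y,z,yaw_y=None):
    s=observe();w,a,b,c=s['eef_rot'];R=Ro.from_quat([a,b,c,w]).as_matrix()
    print("pos",s['tool_pos'].round(4),"z",R[:,2].round(3),"yaxis deg",np.degrees(np.arctan2(R[1,1],R[0,1])).round(2),
     "t",s['time_s'],"tool mm",(R.T@(np.array([x,y,z])-s['tool_pos'])*1000).round(1),"gap",round(s['finger_gap'],3),"grip",round(s['grip_force'],1),"F",s['wrist_force'].round(1))
E
python3 -m pendant '{"travel":[[0,0,0],[0,0,0],[0,0,0],[0,0,0],[0,0,0]],"roll":[0.186,0.186,0.186,0.186,0.186]}'
python3 -m pendant '{"travel":[[0,0,0],[0,0,0]],"roll":[0.115,0]}'
python3 -c "
from h import *
go(.557,-.160,.25)
t=cv2.imread('pics/top0.png')
# reader head top mask, grey low saturation
for u,v in((152,233),(183,233),(183,259),(152,259)):print(plane('top',u,v,.15))"
```

```text
time_s: 0.72
tool_pos: [0.2516, 0.5716, 0.2525]
eef_rot: [0.0, 0.625, 0.78, -0.001]
wrist_force: [-0.1, 0.8, -0.1]
finger_gap: 1.003
grip_force: 0.0
time_s: 0.98
tool_pos: [0.2517, 0.5717, 0.2526]
eef_rot: [0.0, 0.666, 0.746, -0.001]
wrist_force: [0.8, 0.7, -0.7]
finger_gap: 0.999
grip_force: 0.0
pos [0.2517 0.5717 0.2526] z [-0.001 -0.001 -1.   ] yaxis deg 6.44 t 0.975 tool mm [-761.3  221.4    3.2] gap 0.999 grip 0.0 F [ 0.8  0.7 -0.7]
[0.58073916 0.41630817 0.15      ]
[0.58046657 0.33987176 0.15      ]
[0.51634872 0.33805131 0.15      ]
[0.51659778 0.41402243 0.15      ]
```

```bash
python3 -m pendant '{"travel":[[-50,15,0],[-50,15,0],[-50,15,0],[-50,15,0],[-50,15,0]],"roll":[0,0,0,0,0]}' >/dev/null
python3 -m pendant '{"travel":[[-50,15,0],[-50,15,0],[-50,15,0],[-50,15,0],[-50,15,0]],"roll":[0,0,0,0,0]}' >/dev/null
python3 -m pendant '{"travel":[[-50,15,0],[-50,15,0],[-50,15,0],[-50,13,30],[-50,0,30]],"roll":[0,0,0,0,0]}' >/dev/null
python3 -m pendant '{"travel":[[0,0,30],[0,0,0]],"roll":[0,0]}' >/dev/null
python3 - <<'E'
from h import *
go(.557,-.160,.034)
t=get_image("top");s=get_image("side")
o=np.zeros((480,790,3),np.uint8)
o[:,:390]=cv2.resize(t[190:310,330:428],(390,480));o[:,400:]=cv2.resize(s[215:335,300:398],(390,480))
cv2.imwrite("pics/near.png",o)
E
```

```text
pos [ 0.539  -0.1499  0.1599] z [-0.007  0.003 -1.   ] yaxis deg 6.37 t 3.1 tool mm [-12.5  17.6 125.7] gap 1.001 grip 0.0 F [-0.5  0.4  0.3]
```

View pics/near.png

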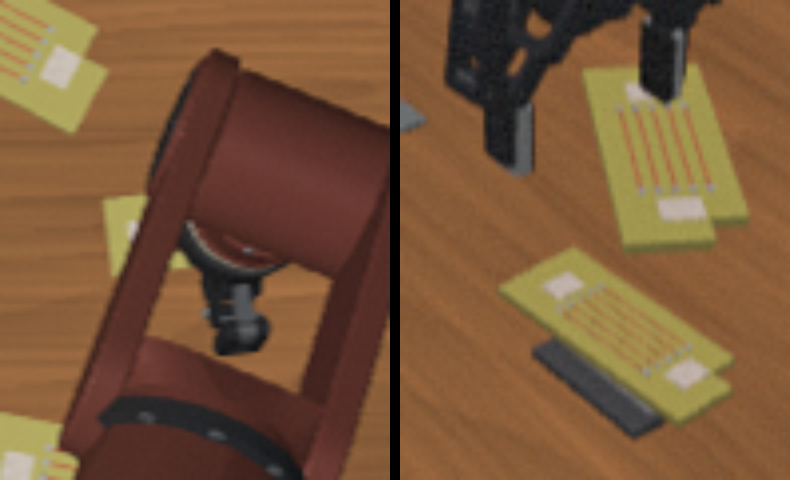

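The board is unmoved and the gripper hangs above it (side view: fingers at crop (515,150) and (665,80)). I centre it and go down.

```bash
python3 -m pendant '{"travel":[[-12.5,17.6,20],[0,0,25],[0,0,25],[0,0,20],[0,0,0]],"roll":[0,0,0,0,0]}' >/dev/null
python3 - <<'E'
from h import *
go(.557,-.160,.034)
s=get_image("side");cv2.imwrite("pics/n2.png",cv2.resize(s[215:335,280:420],(700,600)))
E
```

```text
pos [ 0.5598 -0.1599  0.0725] z [-0.002  0.001 -1.   ] yaxis deg 6.43 t 3.825 tool mm [ 0.2 -2.7 38.5] gap 1.002 grip 0.0 F [-0.2 -0.4  0.7]
```

View pics/n2.png

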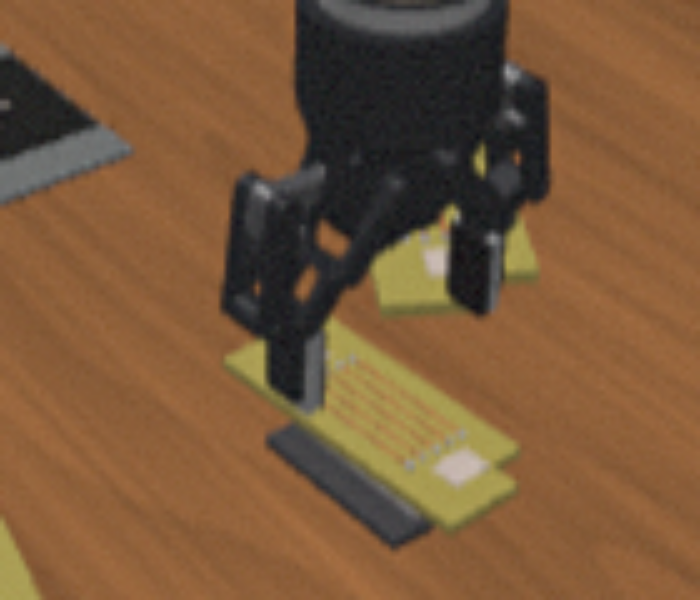

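The fingers straddle the board's long edges near the middle, in line with them. I descend and close gently in stages.

```bash
python3 -m pendant '{"travel":[[0,-2.7,15],[0,0,15],[0,0,8.5],[0,0,0]],"roll":[0,0,0,0]}' 80 |tail -4
python3 -m pendant '{"travel":[[0,0,0],[0,0,0],[0,0,0]],"roll":[0,0,0]}' 90 |tail -3
python3 -m pendant '{"travel":[[0,0,0],[0,0,0]],"roll":[0,0]}' 97|tail -3
python3 -c "
from h import *
go(.557,-.160,.034)"
```

```text
eef_rot: [-0.001, 0.667, 0.745, -0.0]
wrist_force: [0.8, 0.7, -0.3]
finger_gap: 0.688
grip_force: 0.0
wrist_force: [-0.4, -0.2, 0.1]
finger_gap: 0.648
grip_force: 0.0
wrist_force: [0.8, -0.2, -0.7]
finger_gap: 0.623
grip_force: 0.0
pos [ 0.5579 -0.1611  0.0349] z [ 0. -0. -1.] yaxis deg 6.36 t 5.0 tool mm [ 1.2 -0.8  0.9] gap 0.623 grip 0.0 F [ 0.8 -0.2 -0.7]
```

```bash
for c in 100 102 104; do :; done
python3 -m pendant '{"travel":[[0,0,0],[0,0,0]],"roll":[0,0]}' 100|tail -3
python3 -m pendant '{"travel":[[0,0,0],[0,0,0]],"roll":[0,0]}' 102|tail -3
python3 -m pendant '{"travel":[[0,0,0],[0,0,0]],"roll":[0,0]}' 104|tail -3
```

```text
wrist_force: [-0.1, 0.2, 0.8]
finger_gap: 0.609
grip_force: 2.1
wrist_force: [-0.5, 0.3, 1.4]
finger_gap: 0.601
grip_force: 17.1
wrist_force: [-1.9, 0.8, 3.0]
finger_gap: 0.596
grip_force: 32.1
```

Grip force follows the count, about 7.5 N per count. I set 103 and lift.

```bash
python3 -m pendant '{"travel":[[0,0,-5],[0,0,-15],[0,0,-40],[0,0,-50],[0,0,-30]],"roll":[0,0,0,0,0]}' 103|tail -3
python3 -m pendant '{"travel":[[0,0,-20],[0,0,-10]],"roll":[0,0]}' |tail -3
python3 - <<'E'
from h import *
go(.5485,.460,.205)
s=get_image("side");t=get_image("top")
o=np.zeros((480,790,3),np.uint8);o[:,:390]=cv2.resize(s[170:290,300:398],(390,480));o[:,400:]=cv2.resize(s[120:240,190:288],(390,480))
cv2.imwrite("pics/lift.png",o)
E
```

```text
wrist_force: [0.4, -0.8, -0.8]
finger_gap: 0.6
grip_force: 31.8
wrist_force: [-0.1, -0.4, -0.1]
finger_gap: 0.597
grip_force: 31.8
pos [ 0.5581 -0.1612  0.2061] z [ 0.001 -0.001 -1.   ] yaxis deg 6.36 t 6.625 tool mm [618.5  59.2   0.7] gap 0.597 grip 31.8 F [-0.1 -0.4 -0.1]
```

View pics/lift.png

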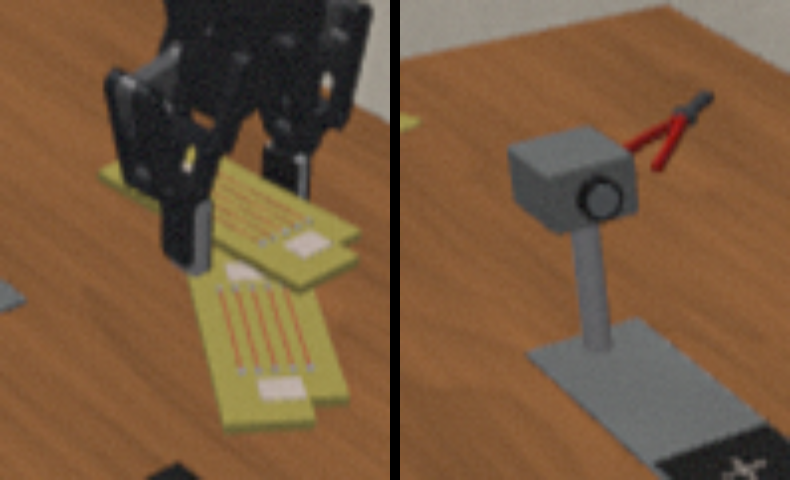

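The board is held level between the fingers, and the reader head at crop (575,180) is a box with a flat top. I carry the board over and behind the head, then press its notched end down on the rear top edge to pivot it.

```bash
python3 -m pendant '{"travel":[[0,0,-15],[30,0,-15],[50,0,0],[50,0,0],[50,0,0]],"roll":[0.096,0,0,0,0]}' |tail -2
python3 -m pendant '{"travel":[[50,0,0],[50,0,0],[50,0,0],[50,0,0],[50,0,0]],"roll":[0,0,0,0,0]}' |tail -2
python3 -m pendant '{"travel":[[50,0,0],[50,0,0],[50,0,0],[30,0,0],[0,0,0]],"roll":[0,0,0,0,0]}' |tail -2
python3 -c "
from h import *
go(.549,.460,.160)"
```

```text
finger_gap: 0.599
grip_force: 31.8
finger_gap: 0.6
grip_force: 31.8
finger_gap: 0.601
grip_force: 31.8
pos [0.5471 0.4505 0.2317] z [-0.004 -0.002 -1.   ] yaxis deg 1.04 t 8.6 tool mm [ 9.6  2.3 71.7] gap 0.601 grip 31.8 F [-0.1  0.3  0.1]
```

```bash
python3 -m pendant '{"travel":[[9.6,2.3,25],[0,0,25],[0,0,15],[0,0,0]],"roll":[0,0,0,0]}' 102|tail -3
python3 -m pendant '{"travel":[[0,0,6],[0,0,6],[0,0,0]],"roll":[0,0,0]}' |tail -3
python3 - <<'E'
from h import *
go(.549,.460,.126)
s=get_image("side");cv2.imwrite("pics/piv.png",cv2.resize(s[110:220,180:320],(760,597)))
E
```

```text
wrist_force: [-0.3, 0.2, -0.2]
finger_gap: 0.607
grip_force: 25.9
wrist_force: [-0.6, 0.2, -0.7]
finger_gap: 0.601
grip_force: 25.9
pos [0.5507 0.4584 0.1577] z [-0. -0. -1.] yaxis deg 0.86 t 9.475 tool mm [ 1.7 -1.7 31.7] gap 0.601 grip 25.9 F [-0.6  0.2 -0.7]
```

View pics/piv.png

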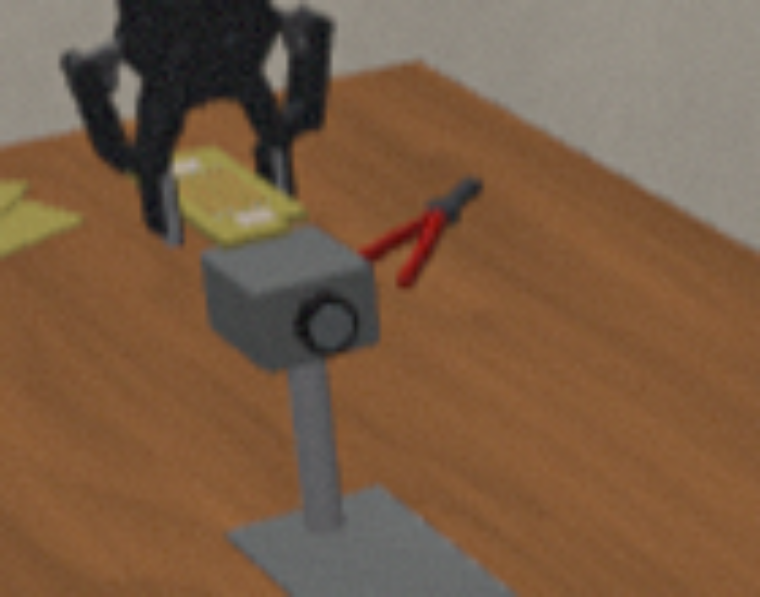

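The notched end overlaps the head's rear edge (picture 250,235), just above it. I press down in small steps and watch the force.

```bash
python3 -m pendant '{"travel":[[-3,0,3],[0,0,4],[0,0,4],[0,0,0]],"roll":[0,0,0,0]}' |tail -3
python3 -c "
from h import *
go(.549,.455,.122)"
python3 -m pendant '{"travel":[[0,0,3],[0,0,3],[0,0,0]],"roll":[0,0,0]}' |tail -3
python3 -c "
from h import *
go(.549,.455,.122)"
```

```text
wrist_force: [-0.6, -2.0, 4.6]
finger_gap: 0.602
grip_force: 26.5
pos [0.5514 0.4556 0.1477] z [ 0.001  0.    -1.   ] yaxis deg 0.87 t 10.025 tool mm [-0.6 -2.4 25.7] gap 0.602 grip 26.5 F [-0.6 -2.   4.6]
wrist_force: [0.1, -1.4, 4.8]
finger_gap: 0.6
grip_force: 27.1
pos [0.5514 0.4555 0.1415] z [ 0.001 -0.    -1.   ] yaxis deg 0.87 t 10.4 tool mm [-0.4 -2.4 19.5] gap 0.6 grip 27.1 F [ 0.1 -1.4  4.8]
```

Contact at about 5 N: it pivots smoothly. I continue.

```bash
python3 -m pendant '{"travel":[[0,0,3],[0,0,3],[0,0,3],[0,0,3],[0,0,0]],"roll":[0,0,0,0,0]}' |tail -3
python3 -m pendant '{"travel":[[0,0,3],[0,0,3],[0,0,2],[0,0,0]],"roll":[0,0,0,0]}' |tail -3
python3 - <<'E'
from h import *
go(.549,.455,.122)
s=get_image("side");cv2.imwrite("pics/piv2.png",cv2.resize(s[110:220,180:320],(760,597)))
E
```

```text
wrist_force: [0.1, 0.0, 6.0]
finger_gap: 0.601
grip_force: 29.1
wrist_force: [0.1, 0.4, 5.5]
finger_gap: 0.601
grip_force: 30.7
pos [0.5521 0.4566 0.1225] z [ 0.003  0.002 -1.   ] yaxis deg 0.87 t 11.525 tool mm [-1.5 -3.1  0.4] gap 0.601 grip 30.7 F [0.1 0.4 5.5]
```

View pics/piv2.png

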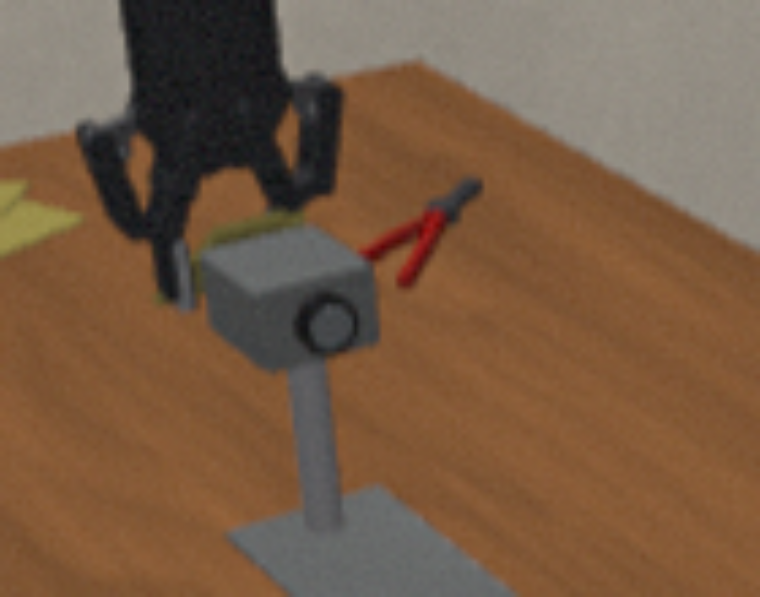

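The board now slopes behind the head, notched end up on the edge (picture 255,230). I raise it and carry it over the reader to the spot. The pivot target is about (0.5565, 0.1996, 0.123).

```bash
python3 -m pendant '{"travel":[[0,0,-10],[0,0,-25],[0,0,-35],[0,0,-35],[0,0,-15]],"roll":[0,0,0,0,0]}' 103|tail -3
python3 -m pendant '{"travel":[[-20,4.5,0],[-45,0,0],[-50,0,0],[-50,0,0],[-45,0,0]],"roll":[0,0,0,0,0]}' |tail -2
python3 -m pendant '{"travel":[[-30,0,0],[-16,0,0],[0,0,0],[0,0,0]],"roll":[0,0,0,0]}' |tail -2
python3 -c "
from h import *
go(.5565,.1996,.123)"
```

```text
wrist_force: [-0.0, -0.1, -0.3]
finger_gap: 0.602
grip_force: 30.0
finger_gap: 0.604
grip_force: 30.0
finger_gap: 0.603
grip_force: 30.0
pos [0.559  0.2002 0.2403] z [-0.001  0.    -1.   ] yaxis deg 0.89 t 13.325 tool mm [ -0.6  -2.4 117.3] gap 0.603 grip 30.0 F [-0.4 -0.2 -0.2]
```

```bash
python3 -m pendant '{"travel":[[-0.6,-2.4,30],[0,0,35],[0,0,30],[0,0,15],[0,0,7]],"roll":[0,0,0,0,0]}' |tail -2
python3 -m pendant '{"travel":[[0,0,0],[0,0,0],[0,0,0]],"roll":[0,0,0]}' |tail -2
python3 - <<'E'
from h import *
go(.5565,.1996,.123)
s=get_image("side");t=get_image("top");cv2.imwrite("pics/s_end.png",s);cv2.imwrite("pics/t_end.png",t)
# expected corners for 35deg
th=np.radians(35);p=observe()['tool_pos'];bx=np.array([0.015,-np.cos(th),np.sin(th)]);by=np.array([1,.015,0]);bz=np.cross(bx,by)
for n in("top","side"):
  for a,b in((65,-26),(65,10),(51,26),(-65,-26),(-65,26)):
    print(n,a,b,proj(n,p+(a*bx+b*by-2.5*bz)/1000).round(1))
o=np.zeros((480,790,3),np.uint8)
o[:,:390]=cv2.resize(s[155:275,230:328],(390,480));o[:,400:]=cv2.resize(t[190:310,200:298],(390,480))
cv2.imwrite("pics/end.png",o)
E
```

```text
finger_gap: 0.601
grip_force: 30.0
finger_gap: 0.598
grip_force: 30.0
pos [0.5577 0.1991 0.1251] z [ 0.002  0.001 -1.   ] yaxis deg 0.85 t 14.325 tool mm [ 0.5 -1.2  2.1] gap 0.598 grip 30.0 F [ 0.1 -0.5 -0.2]
top 65 -26 [261.9 251.9]
top 65 10 [261.8 237.1]
top 51 26 [257.5 231.2]
top -65 -26 [223.9 255.3]
top -65 26 [224.  235.3]
side 65 -26 [267.3 187. ]
side 65 10 [281. 183.]
side 51 26 [284.6 182.6]
side -65 -26 [248.9 198.7]
side -65 26 [267.  193.3]
```

View pics/end.png

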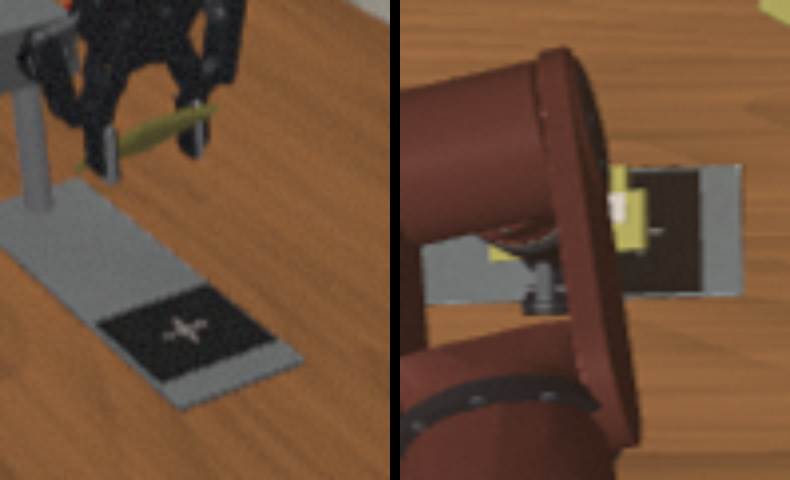

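The board slopes over the pad. The notched corner is at top (261.6,252.5) against a predicted (261.9,251.9) for 35°, and the plain end at 222.6 against 223.9. The side corners agree within 3 px. The label is at about (0.557, 0.165, 0.152), right at the spot and clear of everything, so I hand it in.

```bash
python3 -c "
from h import *
print(plane('top',254.8,242.5,.152)); print(observe()['qvel'].round(3)); print(job_done())"
```

```text
[0.55612073 0.16250345 0.152     ]
[-0.     0.004  0.004 -0.    -0.    -0.   ]
the job is handed in; nothing more can be done
None
```

I handed the job in at about 14 s, and the verdict was not shown: the board is held still over the reader's pad at about 35°, notched end up and away from the lens, with the label measured within about 5 mm of the spot.

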